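Rub a gold-test streak along the touchstone

ROBOT

A 6-joint arm with a two-finger parallel gripper is mounted at the origin on a cart in front of the work surface, level with it; the furniture and walls round the work are solid. World frame = base frame: x ahead of the robot, y to its left, z up, the work surface at z = 0. Lengths are in mm, angles in degrees, forces in N, time in s.
With the tool pointing down it reaches from about 350 to 850 mm from the base axis. Payload 8.1 kg.
Tool frame: the origin (TCP) lies between the finger pads; the fingertips stand 22 mm ahead of it and the grasp point (between the pads) lies 3 mm ahead of it; z points along the fingers, y is the line along which they close (so a half turn about z gives the same grasp; the last joint's range is limited). The gripper opens to 85 mm and grips with 20 to 120 N. Pads are 22 mm wide; open, the fingers measure 114 mm over their backs; the gripper's body (76 mm by 85 mm) begins 54 mm behind the grasp point. The pads swing forward as they close: fully open they stand 13 mm farther back than shut.
Start: joints at [-75.596, 7.471, 85.268, -0, 87.261, -4.893], TCP at [198.301, -566.288, 253.292] pointing down, gripper open.
Joint ranges: [-169.43, 169.43], [-51.17, 129.36], [1.28, 143.12], [-76.62, 256.62], [0, 156.53], [-152.29, 152.29]. Speed limits (degrees/s): [136.94, 136.94, 159.86, 180, 180, 180].

INTERFACE

Orientations are given as [roll, pitch, yaw] about the fixed x, y, z axes, in that order (R = Rz(yaw) Ry(pitch) Rx(roll)).
In Python, from bench import sense, snapshot, calibration, hand_in gives the robot as it stands.
- The arm moves only by the shell command python3 -m crank 'ROWS' [FORCE]. ROWS is JSON, a list of rows, each a list of 5 numbers: the shift along the tool's x, y, z in cm, then the turn about the tool's z in rad, then the finger opening in cm, from 0 to 8.54. A call has 1 to 20 rows; each row is the pose to reach, as a shift and turn from the pose commanded when the call began, along the tool's axes at that moment; what a row does not reach only later rows make up. A row lasts 1/10 s, in which the tool goes at most 50 mm and 8.59 degrees, less where a joint would pass 70% of its speed; a pose out of reach is approached as far as the arm can. A call with a gripper value outside its range is refused whole. The fingers move at their own pace and stop on an object; FORCE is the grip in N (left out, the last holds). Time passes only in rows, so rows that repeat a pose let the fingers close. It gives the time, the measured TCP pose, the force, the opening and the grip force at its end, in the units of the state.
- sense(): the state, without advancing time (a new reading comes with each control period).
- snapshot(name): name is "side" or "top" or "wrist"; returns (picture, depth): 384x512x3 uint8, red, green, blue; 384x512 float32, mm along the optical axis (not along the pixel's ray), 0 where there is no reading.
- calibration(name): a dict with "fovy" (degrees; the focal length in pixels is half the picture's height over the tangent of half this angle, whatever the lens; pixels are square), "cx", "cy" (the principal point, pixels), "rvec" (rotation vector, rad) and "tvec" (3), from world to camera coordinates, as OpenCV has them; the wrist camera has in their place "tool_from_camera" (4x4, takes a point from camera to tool coordinates, whose origin is the TCP and whose axes are the flange's). Camera axes: x right, y down, z forward; pixel columns grow to the right and rows downward; lengths in mm; the calibration is good to about 2 mm. A picture is of the moment at which its call begins: read the wrist's pose just before it. calibration takes no time and is no camera call.
- hand_in(): hands the job in; it is judged then, once.
The state is a dict: "time": time; "joint_pos": joint angles; "qd": joint speeds; "joint_efforts": joint torques, N m; "tool_pos": TCP position; "tcp_rot": TCP orientation; "ft_force": force on the tool from outside, world axes, zero at the start; "wrist_torque": the same for the moment, N m; "finger_gap": finger opening in mm; "grip_force": force on a finger pad.
Only numpy, scipy, OpenCV 4.12 (cv2) and the standard library are available. Lean on these libraries where they do the work, as an engineer would, in place of code of your own. Each camera call takes 0.05 s, during which the arm holds its last target. There are 200 camera calls.

TASK

Take the brass-shod holder with the green handle and rub its shoe slowly along the middle of the black touchstone, from the red-dot end over the middle to the plain end, pressing steadily all the way so that the stone stays part-way down on its springs, never against its stop. Then stand the holder upright on the bare desk, clear of the stone and its cradle, and let go. Leave the steel-shod holder and the stone jar beside it where they are.

Things in the scene. Friction and masses are not known exactly. Their poses are not given: they have to be found in the camera images.
- brass_holder_c (a point): The tool: an upright round holder, 60 mm tall, in all weighing about 0.16 kg: brass shoe disc 40 mm across and 8 mm high at the bottom, then a green cylindrical handle 32 mm across up to 56 mm, small brass cap on top. The point is its centre, 30 mm above the flat sole; z is up along the handle. Round, so it may be gripped at any yaw, on the green handle.
- steel_holder_c (a point): A look-alike that is not to be used: same shape and size, but with a blue handle and a steel shoe. The point is its centre, 30 mm above the sole, z up.
- jar_c (a point): A loose glass jar with a black screw cap and small stones, 39 mm across, 43 mm tall; bystander. The point is its centre, half-way up, z up.
- stone_top (a point): Centre of the top face of the touchstone, a flat matt black slab 150 mm long (its x axis) and 50 mm wide (its y axis), z up. The red dot (9 mm) is on its -x end, 67 mm from the centre; the +x end is plain. The top lies 34 mm above the desk when not pressed. The slab stands in a fixed aluminium cradle 190 x 76 mm, centred under it, rim 18 mm above the desk. The point moves down with the stone.
- touchstone (a joint): How far the stone is pressed down in its sprung cradle, in m: 0 at rest, 0.012 at its lower stop. It stays level. It starts to move at 3 N and yields 1 mm for each further newton (6 mm down is about 9 N). It springs back up when released.
There are look-alikes about, which are no part of the job. Of the things that look like the part that bears brass_holder_c, the smaller one is meant.

How it is judged (in metres and radians):
On the way, in this order (a step that is already met when the one before it is completed fails the run):
1. brass shoe pressed on the red-dot end of the stone, stone part-way down (x of brass_holder_c in the frame of stone_top between -0.078 and -0.035 m and y of brass_holder_c in the frame of stone_top between -0.02 and 0.02 m and z of brass_holder_c in the frame of stone_top between 0.025 and 0.036 m and angle between brass_holder_c's own z axis and vertical below 0.21 rad and value of joint touchstone between 0.0015 and 0.0105 m), for 0.1 s.
2. still pressed, passing from the dot end towards the middle (x of brass_holder_c in the frame of stone_top between -0.032 and -0.012 m and y of brass_holder_c in the frame of stone_top between -0.02 and 0.02 m and z of brass_holder_c in the frame of stone_top between 0.025 and 0.036 m and angle between brass_holder_c's own z axis and vertical below 0.21 rad and value of joint touchstone between 0.0015 and 0.0105 m), for 0.1 s.
3. still pressed, at the middle (x of brass_holder_c in the frame of stone_top between -0.01 and 0.01 m and y of brass_holder_c in the frame of stone_top between -0.02 and 0.02 m and z of brass_holder_c in the frame of stone_top between 0.025 and 0.036 m and angle between brass_holder_c's own z axis and vertical below 0.21 rad and value of joint touchstone between 0.0015 and 0.0105 m), for 0.1 s.
4. still pressed, past the middle (x of brass_holder_c in the frame of stone_top between 0.012 and 0.032 m and y of brass_holder_c in the frame of stone_top between -0.02 and 0.02 m and z of brass_holder_c in the frame of stone_top between 0.025 and 0.036 m and angle between brass_holder_c's own z axis and vertical below 0.21 rad and value of joint touchstone between 0.0015 and 0.0105 m), for 0.1 s.
5. still pressed, at the plain end (x of brass_holder_c in the frame of stone_top between 0.035 and 0.078 m and y of brass_holder_c in the frame of stone_top between -0.02 and 0.02 m and z of brass_holder_c in the frame of stone_top between 0.025 and 0.036 m and angle between brass_holder_c's own z axis and vertical below 0.21 rad and value of joint touchstone between 0.0015 and 0.0105 m), for 0.1 s.
At the end, for the whole second after the job is handed in: The brass-shod holder stands upright (within 10 degrees) on the bare desk, its centre 25 to 35 mm above the desk top, released; the stone is back up (within 1 mm); the steel-shod holder and the jar stand upright within 30 mm of where they were (height (world z) of brass_holder_c between 0.025 and 0.035 m and angle between each of brass_holder_c, steel_holder_c, jar_c's own z axis and vertical below 0.17 rad and value of joint touchstone below 0.001 m and distance of each of steel_holder_c, jar_c from where it was at the start of the episode below 0.03 m); the robot touches nothing.
It fails at once if the stone is pressed against its stop (more than 11.5 mm down) (value of joint touchstone above 0.0115 m).
It fails at once if the steel-shod holder or the jar is moved more than 30 mm or tipped more than 17 degrees (distance of any of steel_holder_c, jar_c from where it was at the start of the episode above 0.03 m or angle between any of steel_holder_c, jar_c's own z axis and vertical above 0.3 rad).
It also fails if it takes over 50 s, if anything falls off the work surface, if the arm or the gripper's body presses on something with over 40 N, if the wrist force passes 120 N, or if a joint passes its speed limit or range.

## Working session

There is one attempt and no reset: what is moved stays moved. The work goes in short steps, Python scripts to look and compute and a shell command to move; the robot and the scene stay as the last step left them, time stands still between calls to the robot, and variables do not carry over. Pictures are saved under pics/ and viewed, at most 10 in all, crops included, and the job is handed in when it is done.

```bash
mkdir -p pics
cat > h.py <<'E'
import numpy as np, cv2
from scipy.spatial.transform import Rotation as Ro
from bench import sense, snapshot, calibration
def cloud(name):
    s=sense(); im,d=snapshot(name); c=calibration(name)
    f=im.shape[0]/2/np.tan(np.radians(c['fovy'])/2)
    v,u=np.mgrid[:im.shape[0],:im.shape[1]]
    P=np.stack([(u-c['cx'])/f*d,(v-c['cy'])/f*d,d],-1).astype(float)
    if 'rvec' in c:
        R=Ro.from_rotvec(np.ravel(c['rvec'])).as_matrix(); W=(P-np.ravel(c['tvec']))@R
    else:
        T=np.array(c['tool_from_camera']); W=P@T[:3,:3].T+T[:3,3]
        W=W@Ro.from_euler('xyz',s['tcp_rot'],degrees=True).as_matrix().T+np.array(s['tool_pos'])
    W[d==0]=np.nan
    return im,W,c
E
python3 - <<'E'
from h import *
print(sense())
for n in('top','side'):
    im,W,c=cloud(n); print(n,{k:c[k] for k in c}); cv2.imwrite(f'pics/{n}.png',im[...,::-1]); np.savez(f'{n}.npz',im=im,W=W)
E
```

```text
{'time': 0.0, 'joint_pos': array([-7.55967970e+01,  7.51549472e+00,  8.53306865e+01, -2.96987359e-04,
        8.72623834e+01, -4.89366174e+00]), 'qd': array([ 0.09160869,  0.07697251,  0.11636725, -0.06090889, -0.018986  ,
        0.0296008 ]), 'joint_efforts': array([ 1.21492511e-03, -5.69396281e+01, -5.00548053e+01, -1.23489172e-04,
        1.48564309e-02,  2.23206814e-05]), 'tool_pos': array([ 198.16016876, -565.77687839,  252.2268896 ]), 'tcp_rot': array([-1.79891806e+02, -8.96573858e-03,  1.92968707e+01]), 'ft_force': array([ 0.7434973 , -0.67976599,  1.04308061]), 'wrist_torque': array([ 0.02677866,  0.0247016 , -0.0040972 ]), 'grip_force': 0.0, 'finger_gap': 85.26595590798685}
top {'fovy': 45.02169422547644, 'cx': 261.9619586084498, 'cy': 196.03572758582598, 'rvec': array([ 2.14897762, -2.15418123,  0.14924961]), 'tvec': array([ 321.92759693,  449.80316241, 1151.27986344])}
side {'fovy': 53.55120606017633, 'cx': 252.19115797446474, 'cy': 189.81152816388368, 'rvec': array([ 2.17184691,  0.08309675, -0.0319984 ]), 'tvec': array([-461.84477174,  179.66990213,  797.6116381 ])}
```

View pics/top.png

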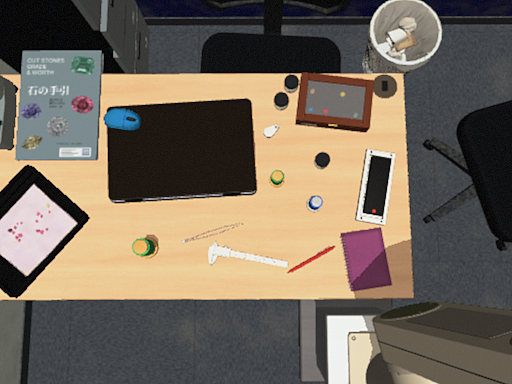

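View pics/side.png

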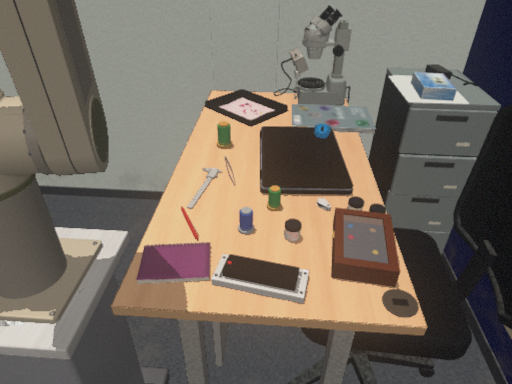

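The top view shows a small green holder at (277,177), a bigger green look-alike at (145,246), and the blue holder at (315,203). The jar is at (322,160), and the stone in its cradle is at (375,187) with the red dot at (374,211), its near end. Next I'll measure these.

Run:
```python
from h import *
for n,win in(('top',dict(g=(262,162,292,192),G=(128,228,165,262),b=(303,190,328,214),j=(310,148,335,172),stone=(352,145,400,228))),('side',dict(g=(262,182,286,212),G=(212,118,236,150),b=(234,204,258,236),j=(280,216,306,244),stone=(208,250,314,302)))):
    z=np.load(n+'.npz'); im,W=z['im'],z['W']; hsv=cv2.cvtColor(im,cv2.COLOR_RGB2HSV).astype(int)
    for k,(a,b,c,d) in win.items():
        w=W[b:d,a:c].reshape(-1,3); h=hsv[b:d,a:c].reshape(-1,3)
        if k!='stone':
            m=w[:,2]>12; t=w[:,2]>np.nanpercentile(w[m][:,2],90)-6
            print(n,k,'zmax',np.nanmax(w[:,2]).round(1),'mid',((np.nanmin(w[m],0)+np.nanmax(w[m],0))/2).round(1),'ext',np.ptp(w[m],axis=0).round(1),'topmean',np.nanmean(w[t],0).round(1))
        else:
            blk=(h[:,2]<70)&(w[:,2]>22)&(w[:,2]<45); red=(h[:,1]>140)&(h[:,2]>100)&((h[:,0]<8)|(h[:,0]>172))&(w[:,2]>22)
            r=cv2.minAreaRect(w[blk][:,:2].astype(np.float32)); print(n,'stone',blk.sum(),r,'box',cv2.boxPoints(r).round(1).tolist(),'z',np.median(w[blk][:,2]),'red',w[red].mean(0).round(1),red.sum())
            al=(h[:,1]<40)&(h[:,2]>120)&(w[:,2]>8); print(' cradle',cv2.minAreaRect(w[al][:,:2].astype(np.float32)))
```

```text
top g zmax 66.7 mid [496.9 286.3  39.5] ext [31.9 32.2 54.3] topmean [497.1 284.2  60.5]
top G zmax 86.3 mid [321.3 613.1  49.1] ext [48.2 45.2 74.3] topmean [320.9 615.9  80.8]
top b zmax 65.3 mid [431.6 187.2  38.8] ext [31.4 32.2 53.1] topmean [431.8 187.6  60. ]
top j zmax 49.3 mid [543.3 168.1  30.7] ext [39.3 37.8 37.2] topmean [542.8 167.8  43.8]
top stone 1125 ((477.07147216796875, 27.666385650634766), (51.070980072021484, 150.33462524414062), 79.59342956542969) box [[398.5, 16.100000381469727], [546.4000244140625, -11.0], [555.5999755859375, 39.20000076293945], [407.79998779296875, 66.4000015258789]] z 34.85469960148356 red [412.4  38.5  34.7] 16
 cradle ((477.0799560546875, 27.381664276123047), (76.33120727539062, 189.5655975341797), 79.82579803466797)
side g zmax 62.2 mid [496.4 309.8  37.2] ext [64.  90.6 50. ] topmean [499.8 278.4  58.5]
side G zmax 83.3 mid [325.1 610.5  47.6] ext [41.6 41.1 71.2] topmean [324.8 609.5  79. ]
side b zmax 62.1 mid [434.7 184.4  37.2] ext [29.6 33.  49.9] topmean [434.8 182.8  58.8]
side j zmax 46.0 mid [545.3 164.8  29.1] ext [38.3 38.8 33.7] topmean [545.6 162.8  42.9]
side stone 1185 ((478.25213623046875, 23.63889503479004), (48.09321975708008, 147.29808044433594), 78.94474792480469) box [[401.3999938964844, 14.199999809265137], [545.9000244140625, -14.100000381469727], [555.0999755859375, 33.099998474121094], [410.6000061035156, 61.400001525878906]] z 34.113193941575084 red [412.2  38.   34.5] 15
 cradle ((478.47039794921875, 24.324703216552734), (76.14812469482422, 188.05091857910156), 79.32379150390625)
```

```bash
python3 -m crank '[[4,-2.5,0,-0.1,8.5],[8,-5,0,-0.2,8.5],[12,-7.5,0,-0.3,8.5],[16,-10,0,-0.4,8.5],[20,-12.5,0,-0.5,8.5],[24,-15,0,-0.6,8.5],[28,-17.5,0,-0.7,8.5],[32,-20,0,-0.8,8.5],[36,-23,0,-0.9,8.5],[39,-27,0,-1.0,8.5],[41,-31,0,-1.05,8.5],[43,-35.5,0,-1.05,8.5],[45,-40,0,-1.05,8.5],[47,-44.5,0,-1.05,8.5],[49,-49,0,-1.05,8.5],[50.5,-53.5,0,-1.05,8.5],[52,-58,0,-1.05,8.5],[53.5,-62.5,0,-1.05,8.5],[55,-67,0,-1.05,8.5],[56.3,-70.2,0,-1.05,8.5]]' 40
python3 -m crank '[[0,0,1,0,8.5],[0,0,3,0,8.5],[0,0,3,0,8.5],[0,0,3,0,8.5],[0,0,3,0,8.5]]'
python3 - <<'E'
from h import *
s=sense();print(s['time'],s['tool_pos'],s['tcp_rot'],s['ft_force'])
im,W,c=cloud('wrist');cv2.imwrite('pics/w1.png',im[...,::-1]);np.savez('w1.npz',im=im,W=W)
h=cv2.cvtColor(im,cv2.COLOR_RGB2HSV).astype(int)
m=(h[...,0]>40)&(h[...,0]<90)&(h[...,1]>90)
w=W[m];v,u=np.nonzero(m);print(m.sum(),u.mean(),v.mean(),np.nanmin(w,0),np.nanmax(w,0))
E
```

```text
time: 2.1
tool_pos: [496.7, 285.1, 252.8]
tcp_rot: [-180.0, -0.0, 79.6]
ft_force: [1.2, -1.0, 0.3]
finger_gap: 85.2
grip_force: 0.0
time: 2.6
tool_pos: [498.1, 281.8, 224.2]
tcp_rot: [180.0, -0.0, 79.4]
ft_force: [0.4, 0.1, 0.3]
finger_gap: 85.2
grip_force: 0.0
2.6 [498.11248118 281.8459638  224.18591027] [ 1.79957224e+02 -2.57782706e-02  7.94090495e+01] [0.38284354 0.08539512 0.28334558]
358 257.840782122905 193.00837988826817 [ 4.10514902e+02  3.88288003e+01 -4.06489217e-01] [556.41017992 303.85717814 292.29674936]
```

View pics/w1.png

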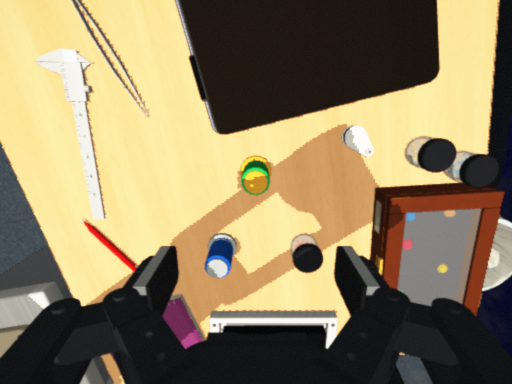

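The wrist view shows the brass-capped green holder at about (256,177), with the blue holder at (220,257) and the jar at (306,254). The fingers will come down clear of the laptop, since they close along the image's horizontal.

Run:
```python
from h import *
z=np.load('w1.npz');W=z['W']
for k,(a,b,c,d) in dict(g=(235,150,278,200),b=(200,230,242,282),j=(285,230,328,276)).items():
    w=W[b:d,a:c].reshape(-1,3);zm=np.nanpercentile(w[:,2],98);t=w[:,2]>zm-5;m=w[:,2]>15
    print(k,zm.round(1),np.nanmean(w[t],0).round(1),((w[t].min(0)+w[t].max(0))/2).round(1),np.ptp(w[t],axis=0).round(1),'all',np.nanmin(w[m],0).round(1),np.nanmax(w[m],0).round(1))
w=W[128:140,195:300].reshape(-1,3)
w=W[100:140,205:300].reshape(-1,3);m=w[:,2]>8;print('laptop min y',np.nanmin(w[m],0).round(),np.nanmax(w[m],0).round())
```

```text
g 60.7 [496.4 285.   59.1] [496.1 284.5  58.7] [30.7 29.8  5.8] all [480.5 268.3  15.1] [511.8 300.1  61.6]
b 60.6 [431.8 189.1  59. ] [430.9 187.6  58.7] [29.8 31.1  6.2] all [415.3 171.7  15.1] [446.8 204.1  61.7]
j 43.9 [541.7 169.2  42.6] [541.7 167.7  41.9] [37.3 38.8  6.2] all [522.4 148.3  15.1] [560.6 187.1  45. ]
laptop min y [455. 337.  16.] [559. 377.  33.]
```

```bash
python3 -m crank '[[0.2,-0.2,4,0,8.5],[0.2,-0.2,8,0,8.5],[0.2,-0.2,11,0,8.5],[0.2,-0.2,14,0,8.5],[0.2,-0.2,16,0,8.5],[0.2,-0.2,17.5,0,8.5],[0.2,-0.2,18.4,0,8.5],[0.2,-0.2,18.4,0,8.5],[0.2,-0.2,18.4,0,2.5],[0.2,-0.2,18.4,0,2.5],[0.2,-0.2,18.4,0,2.5],[0.2,-0.2,18.4,0,2.5],[0.2,-0.2,18.4,0,2.5],[0.2,-0.2,18.4,0,2.5],[0.2,-0.2,18.4,0,2.5],[0.2,-0.2,18.4,0,2.5]]' 60
```

```text
time: 4.25
tool_pos: [497.0, 285.0, 40.5]
tcp_rot: [179.9, -0.1, 79.5]
ft_force: [-1.1, -0.3, 6.4]
finger_gap: 30.7
grip_force: 59.2
```

```bash
python3 -m crank '[[0,0,-1,0,2.5],[0,0,-3,0,2.5],[0,0,-6,0,2.5],[0,0,-9,0,2.5],[0,0,-11,0,2.5],[-2,-0.2,-12,0,2.5],[-5,-0.5,-12,0,2.5],[-9,-0.9,-12,0,2.5],[-13,-1.3,-12,0,2.5],[-17,-1.7,-12,0,2.5],[-21,-2.1,-12,0,2.5],[-24,-2.4,-12,0,2.5],[-25.3,-2.6,-12,0,2.5],[-25.8,-2.6,-12,0,2.5],[-25.8,-2.6,-11,0,2.5],[-25.8,-2.6,-9.5,0,2.5],[-25.8,-2.6,-8,0,2.5],[-25.8,-2.6,-7,0,2.5],[-25.8,-2.6,-7,0,2.5],[-25.8,-2.6,-7,0,2.5]]'
python3 - <<'E'
from h import *
s=sense();print(s['tool_pos'],s['tcp_rot'],s['ft_force'])
im,W,c=cloud('side');cv2.imwrite('pics/s2.png',cv2.resize(im[150:340,150:390],None,fx=3,fy=3)[...,::-1])
im,W,c=cloud('wrist');cv2.imwrite('pics/w2.png',im[...,::-1])
E
```

```text
time: 6.25
tool_pos: [423.3, 36.3, 109.2]
tcp_rot: [-180.0, -0.0, 79.5]
ft_force: [0.1, -0.1, -1.2]
finger_gap: 30.7
grip_force: 59.5
[423.30884211  36.32465374 109.17968483] [-1.79960082e+02 -2.62490047e-03  7.95039576e+01] [ 0.12057052 -0.08447202 -1.15183488]
```

View pics/s2.png

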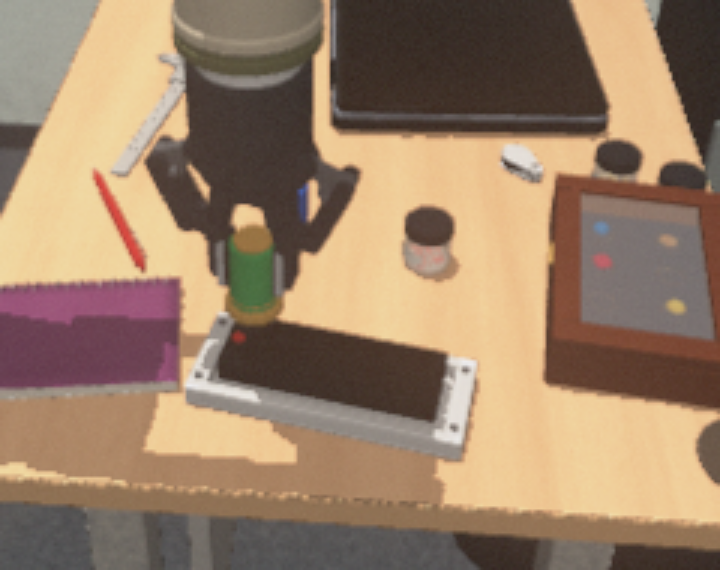

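View pics/w2.png

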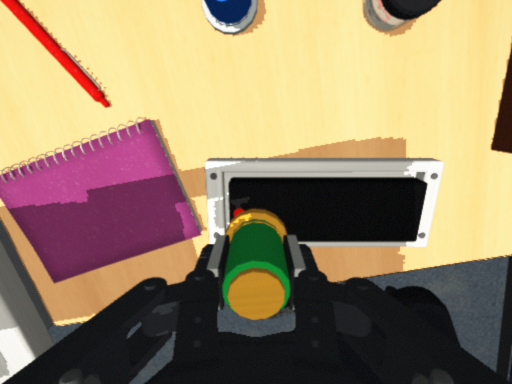

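The views show the holder upright in the grip, above the dot end with the red dot at about (238,213) in the wrist image. The gripper lines up with the stone. I'll lower it gently until it touches.

```bash
python3 -m crank '[[0,0,1,0,2.5],[0,0,2,0,2.5],[0,0,2.8,0,2.5],[0,0,3.2,0,2.5],[0,0,3.5,0,2.5],[0,0,3.7,0,2.5],[0,0,3.8,0,2.5],[0,0,3.9,0,2.5],[0,0,3.9,0,2.5],[0,0,3.9,0,2.5]]'
```

```text
time: 7.35
tool_pos: [423.4, 35.8, 70.7]
tcp_rot: [180.0, -0.0, 79.5]
ft_force: [-5.7, 0.2, 4.7]
finger_gap: 30.9
grip_force: 59.8
```

```bash
python3 -m crank '[[0,0,0.1,0,2.5],[0,0,0.2,0,2.5],[0,0,0.25,0,2.5],[0,0,0.25,0,2.5],[0,0,0.25,0,2.5]]'
```

```text
time: 7.85
tool_pos: [423.6, 35.8, 68.4]
tcp_rot: [180.0, -0.0, 79.5]
ft_force: [-4.9, 0.4, 7.7]
finger_gap: 30.6
grip_force: 60.0
```

```bash
python3 -m crank '[[0,0.3,0,0,2.5],[0,0.6,0,0,2.5],[0,0.9,0,0,2.5],[0,1.2,0,0,2.5],[0,1.5,0,0,2.5],[0,1.8,0,0,2.5],[0,2.1,0,0,2.5],[0,2.4,0,0,2.5],[0,2.7,0,0,2.5],[0,3,0,0,2.5],[0,3.3,0,0,2.5],[0,3.6,0,0,2.5]]'
```

```text
time: 9.05
tool_pos: [458.8, 29.4, 68.3]
tcp_rot: [-180.0, -0.0, 79.5]
ft_force: [-6.6, 0.6, 7.5]
finger_gap: 30.5
grip_force: 60.0
```

```bash
python3 -m crank '[[0,0.3,0,0,2.5],[0,0.6,0,0,2.5],[0,0.9,0,0,2.5],[0,1.2,0,0,2.5],[0,1.5,0,0,2.5],[0,1.8,0,0,2.5],[0,2.1,0,0,2.5],[0,2.4,0,0,2.5],[0,2.7,0,0,2.5],[0,3,0,0,2.5],[0,3.3,0,0,2.5],[0,3.6,0,0,2.5]]'
python3 -m crank '[[0,0.3,0,0,2.5],[0,0.6,0,0,2.5],[0,0.9,0,0,2.5],[0,1.2,0,0,2.5],[0,1.5,0,0,2.5],[0,1.8,0,0,2.5],[0,2.1,0,0,2.5],[0,2.4,0,0,2.5],[0,2.7,0,0,2.5],[0,3,0,0,2.5],[0,3.3,0,0,2.5],[0,3.6,0,0,2.5],[0,3.6,0,0,2.5],[0,3.6,0,0,2.5]]'
python3 - <<'E'
from h import *
im,W,c=cloud('side');cv2.imwrite('pics/s3.png',cv2.resize(im[150:340,150:390],None,fx=3,fy=3)[...,::-1])
E
```

```text
time: 10.25
tool_pos: [494.2, 22.8, 68.3]
tcp_rot: [-180.0, -0.0, 79.5]
ft_force: [-6.7, 1.1, 7.5]
finger_gap: 30.9
grip_force: 60.0
time: 11.65
tool_pos: [530.0, 16.1, 68.6]
tcp_rot: [180.0, -0.0, 79.5]
ft_force: [-4.7, 0.5, 7.6]
finger_gap: 30.8
grip_force: 60.4
```

View pics/s3.png

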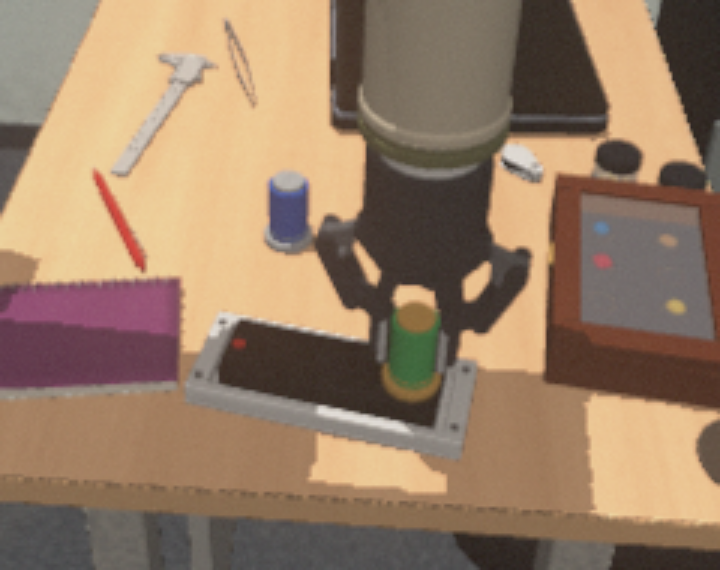

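The side view shows the holder upright at the plain end with the force steady throughout. I'll lift it and stand it back on its original bare spot.

```bash
python3 -m crank '[[0,0,-0.5,0,2.5],[0,0,-2,0,2.5],[0,0,-5,0,2.5],[0,0,-9,0,2.5],[2,-0.6,-11,0,2.5],[5,-1.6,-12,0,2.5],[9,-2.9,-12,0,2.5],[13,-4.1,-12,0,2.5],[17,-5.4,-12,0,2.5],[21,-6.7,-12,0,2.5],[24,-7.7,-12,0,2.5],[25.5,-8.2,-12,0,2.5],[25.8,-8.2,-10,0,2.5],[25.8,-8.2,-7,0,2.5],[25.8,-8.2,-4,0,2.5],[25.8,-8.2,-1,0,2.5],[25.8,-8.2,1,0,2.5],[25.8,-8.2,1.8,0,2.5],[25.8,-8.2,2.4,0,2.5],[25.8,-8.2,2.4,0,2.5]]'
python3 -m crank '[[0,0,0.2,0,2.5],[0,0,0.4,0,2.5],[0,0,0.4,0,2.5],[0,0,0.4,0,2.5]]'
```

```text
time: 13.7
tool_pos: [496.5, 284.5, 44.2]
tcp_rot: [180.0, -0.0, 79.4]
ft_force: [-0.0, 0.2, -1.2]
finger_gap: 31.1
grip_force: 59.6
time: 14.1
tool_pos: [496.6, 284.9, 40.5]
tcp_rot: [179.9, -0.0, 79.5]
ft_force: [0.7, 0.3, -0.7]
finger_gap: 30.8
grip_force: 59.8
```

```bash
python3 -m crank '[[0,0,0.05,0,2.5],[0,0,0.05,0,2.5],[0,0,0.05,0,2.5]]'
```

```text
time: 14.4
tool_pos: [496.7, 284.9, 40.5]
tcp_rot: [179.9, -0.0, 79.5]
ft_force: [-1.5, -0.9, 6.4]
finger_gap: 30.7
grip_force: 60.5
```

Contact with the desk, so I'll open the fingers gently and rise.

```bash
python3 -m crank '[[0,0,0,0,4],[0,0,0,0,5],[0,0,0,0,6.5],[0,0,0,0,8],[0,0,0,0,8.5],[0,0,0,0,8.5],[0,0,0,0,8.5],[0,0,-1,0,8.5],[0,0,-3,0,8.5],[0,0,-6,0,8.5],[0,0,-10,0,8.5],[0,0,-14,0,8.5],[0,0,-18,0,8.5],[0,0,-20,0,8.5],[0,0,-20,0,8.5],[0,0,-20,0,8.5],[0,0,-20,0,8.5]]'
python3 - <<'E'
from h import *
im,W,c=cloud('wrist')
im,W,c=cloud('side');cv2.imwrite('pics/s4.png',cv2.resize(im[150:340,150:390],None,fx=3,fy=3)[...,::-1])
for k,(a,b,c,d) in dict(g=(262,182,286,212),b=(234,204,258,236),j=(280,216,306,244)).items():
    w=W[b:d,a:c].reshape(-1,3);t=(w[:,2]>35)&(w[:,2]<65);print(k,np.nanmax(w[:,2]),np.nanmedian(w[t],0))
E
```

```text
time: 16.1
tool_pos: [495.3, 284.3, 237.8]
tcp_rot: [-179.9, 0.1, 79.5]
ft_force: [0.3, -0.3, 0.2]
finger_gap: 84.9
grip_force: 0.0
g 62.47949813763167 [498.47032164 273.20946074  54.34068239]
b 62.66461438847666 [435.62646963 176.08807552  55.74388185]
j 45.32596160579678 [545.25867277 161.40346761  42.95484777]
```

View pics/s4.png

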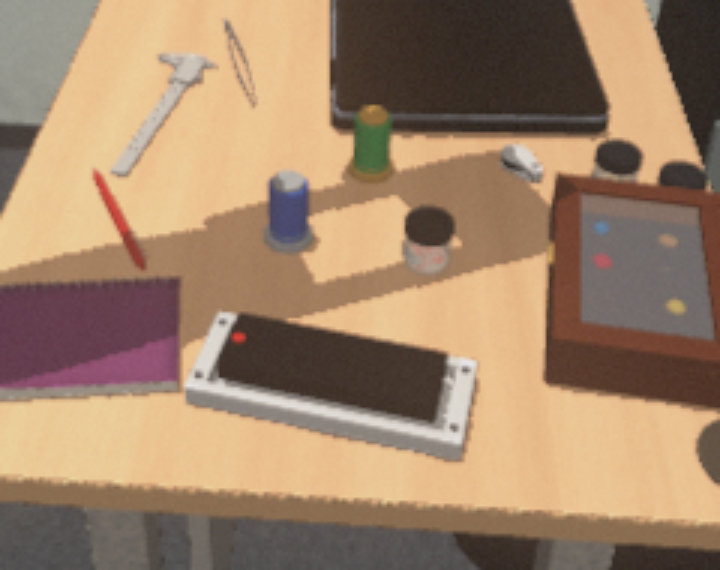

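The holder stands upright at (372,145) in the picture, released. The stone is back up, and the blue holder and the jar haven't moved.

```bash
python3 -c "from bench import hand_in; print(hand_in())"
```

```text
the job is handed in; nothing more can be done
None
```

I rubbed the brass-shod holder along the stone from the red-dot end to the plain end, pressing it down by an estimated 6 mm throughout, then stood it back upright on the bare desk and let go. The job is handed in, with no verdict returned.

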